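# Draw the topping box shut with its cam catch

### The arm

A 6-joint arm with a two-finger parallel gripper is mounted at the origin on a cart in front of the work surface, level with it; the furniture and walls round the work are solid. World frame = base frame: x ahead of the robot, y to its left, z up, the work surface at z = 0. Lengths are in m, angles in rad, forces in N, time in s.
With the tool pointing down it reaches from about 0.2 to 0.875 m from the base axis. Payload 3.4 kg.
Tool frame: the origin (TCP) lies midway between the tips of the shut fingers; the grasp point (between the pads) lies 19 mm behind it; z points along the fingers, y is the line along which they close (so a half turn about z gives the same grasp; the last joint's range is limited). The gripper opens to 94 mm and grips with 3 to 60 N. Pads are 16 mm wide; open, the fingers measure 119 mm over their backs; the gripper's body (75 mm by 177 mm) begins 78 mm behind the grasp point.
Start: joints at [0.996, 0.276, 1.505, -0, 1.361, -0.121], TCP at [0.252, 0.517, 0.205] pointing down, gripper open.
Joint ranges: [-2.89, 2.89], [-0.75, 2.08], [0.22, 2.7], [-1.18, 4.32], [0.11, 2.71], [-2.7, 2.7]. Speed limits (rad/s): [2.57, 2.57, 3.14, 3.14, 3.14, 3.14].

### API

Orientations are given as a unit quaternion [w, x, y, z].
In Python, from rig import ctrl gives the robot as it stands.
- The arm moves only by the shell command python3 -m handwheel 'ROWS'. ROWS is JSON, one flat list of numbers, 7 for each row, row after row: the shift along the tool's x, y, z scaled (see below), then the turn, a rotation vector about the tool's x, y, z scaled (see below), then the opening, from -1 (shut) to 1 (fully open). In form: [x, y, z, rx, ry, rz, jaw, x, y, z, rx, ry, rz, jaw, ...]. A call has 1 to 12 rows; each row is the pose to reach, as a shift and turn from the pose commanded when the call began, along the tool's axes at that moment; what a row does not reach only later rows make up. The controller multiplies each number of a shift by 0.8 m and each number of a turn by 90 degrees. A row lasts 1/8 s, in which the tool goes at most 62.5 mm and 10.7 degrees, less where a joint would pass 70% of its speed; a pose out of reach is approached as far as the arm can. A call with a number of a shift or a turn outside -1 to 1 is refused whole. A call with a gripper value outside its range is refused whole. The fingers move at their own pace and stop on an object; the grip force is fixed at half the most. Time passes only in rows, so rows that repeat a pose let the fingers close. It gives the time, the measured TCP pose, the force, the opening and the grip force at its end, in the units of the state.
- ctrl.observe(): the state, without advancing time (a new reading comes with each control period).
- ctrl.capture(name): name is "side" or "top" or "wrist"; returns a dict with "frame" (384x512x3 uint8, red, green, blue), "mtx" (3x3 intrinsics, pixels), "extrinsics" (4x4, takes a point from camera to world coordinates). Camera axes: x right, y up, looking along -z (the intrinsics and any distortion apply to the point x, -y, -z); pixel columns grow to the right and rows downward; lengths in m; the calibration is good to about 2 mm. A picture is of the moment at which its call begins. There is no depth.
- ctrl.finish_job(): hands the job in; it is judged then, once.
The state is a dict: "time_s": time; "qpos": joint angles; "dq": joint speeds; "joint_efforts": joint torques, N m; "position": TCP position; "orientation": TCP orientation; "ft_force": force on the tool from outside, world axes, zero at the start; "ft_torque": the same for the moment, N m; "width": opening from 0.0 (shut) to 1.0 (fully open); "finger_force": force on a finger pad.
Only numpy, scipy, OpenCV 4.12 (cv2) and the standard library are available. Lean on these libraries where they do the work, as an engineer would, in place of code of your own. Each camera call takes 0.05 s, during which the arm holds its last target. There are 200 camera calls.

### The job

Close the topping box airtight for the night: swing the cam catch on its head block fully open, slide the clear lid along until it meets the rubber seal, then turn the catch's lever back about a quarter turn until you feel it draw the lid snug on the seal - firm, but without crushing the seal. Let go, and leave the two drinks and the jigger where they stand.

Things in the scene. Friction and masses are not known exactly. Their poses are not given: they have to be found in the camera images.
- topping_box: Steel box, fast on the worktop, 100 (x) by 300 (y) by 100 mm high, three tubs inside. Origin under its middle; y runs along it to the solid head block (y 85 to 152, top z 100 mm) that carries the cam catch. The lid slides along y in grooves. A firm rubber seal lies across the head block's face at lid height; it stands out by an amount that differs 8 mm from box to box and is not given.
- catch_axis (a point): Point on the catch's upright axis at mid-height of the lever, 128 mm above the worktop. Turned with the keeper inside it, the jaw draws the lid in by 10.5 mm a radian. The lid meets the seal at 0.85 to 1.65 rad, unknown beforehand; from there the lever stiffens. 8 to 14 N of push at lever_end is snug, over 16 N begins to crush the seal. The jaw does not slip back.
- catch_turn (a joint): Turn of the catch, rad: 0 = fully open on a hard stop, grows clockwise seen from above (closing), limit 2.35. In the box frame the lever points at 200 degrees (from x towards y) minus the turn: near -x when open, near +y when turned by 1.9. It stays where left; free turning takes about 1.5 N at lever_end. From about 0.3 up the jaw blocks the keeper's way in.
- lever_end (a point): Middle of the lever's black grip, 65 mm from the catch axis, 128 mm above the worktop. The lever is a level bar 18 mm wide, 14 mm thick (z 121 to 135 mm), reaching 90 mm from the axis, with 20 mm free below it over head block and lid; push it from either side with shut fingers.
- catch: The turning catch: hub of 26 mm diameter up to z 134 mm, the lever, and opposite it a hooked steel jaw, a curved wall 34 to 53 mm from the axis, top at z 121 mm, that sweeps round behind the keeper. Origin on the axis, 100 mm above the worktop.
- lid: Loose clear lid with steel rim, 88 by 226 by 8 mm, about 0.45 kg, in the box's grooves (1.5 mm play each side) 86 to 94 mm above the worktop, its end sticking out of the box. Origin under its middle; y along it towards the head block, the way it is pushed shut. Sliding takes 2 to 5 N.
- keeper (a point): Middle of the keeper, a steel post 9 mm thick and 14 mm high on the lid, 12 mm from its leading edge. When the lid touches the seal, the keeper is 31 to 39 mm (level distance) from catch_axis; the open catch can take it from 41 mm inwards.
- lid_pull (a point): Centre of the lid's pull, a black upright bar 64 mm wide across the box, 14 mm thick along it, from 94 to 122 mm above the worktop, near the lid's outer end. Push the lid shut on the pull's outer face.
- smoothie_cup: Bystander: clear cup of pink smoothie, 100 mm across the rim and 152 mm high. Origin under its middle.
- layered_drink: Bystander: clear cup with a green and grey layered drink, 100 mm across and 165 mm high. Origin under its middle.
- jigger: Bystander: steel double-cone measure, 46 mm across and 78 mm high, behind the box. Origin under its middle.
Things that resemble listed ones, but are neither listed nor needed, are in the scene too. What is shaped like the lid but blue is not meant.

How it is judged:
On the way, in this order (a step that is already met when the one before it is completed fails the run):
1. the catch is swung fully open (value of joint catch_turn below 0.15 rad), for 0.1 s.
2. the lid is slid up to the seal, its keeper within the catch's reach (horizontal distance between keeper and catch_axis below 0.041 m), for 0.1 s.
At the end, for the whole second after the job is handed in: The catch's jaw holds the lid's keeper and pulls it with 10 to 35 N (snug, not crushed), the catch turned more than 0.75 rad and the keeper within 39.5 mm of the catch axis; lid at rest, robot clear (contact force between catch and lid between 10 and 35 N and value of joint catch_turn above 0.75 rad and horizontal distance between keeper and catch_axis below 0.0395 m and linear speed of lid below 0.01 m/s); the robot touches nothing.
It fails at once if a bystander is pushed about (distance of any of smoothie_cup, layered_drink, jigger from where it was at the start of the episode above 0.03 m).
It also fails if it takes over 61 s, if anything falls off the work surface, if the arm or the gripper's body presses on something with over 40 N, if the wrist force passes 120 N, or if a joint passes its speed limit or range.

## Working session

There is one attempt and no reset: what is moved stays moved. The work goes in short steps, Python scripts to look and compute and a shell command to move; the robot and the scene stay as the last step left them, time stands still between calls to the robot, and variables do not carry over. Pictures are saved under pics/ and viewed, at most 10 in all, crops included, and the job is handed in when it is done.

```bash
mkdir -p pics; ls
python3 - <<'E'
from rig import ctrl
import cv2,numpy as np
for n in ("top","side"):
    c=ctrl.capture(n); cv2.imwrite(f"pics/{n}0.png",cv2.resize(c["frame"][:,:,::-1],(800,600),interpolation=cv2.INTER_CUBIC))
    np.savez(f"{n}0.npz",**{k:np.array(v) for k,v in c.items()})
    print(n,c.keys(),c["mtx"],c["extrinsics"])
print(ctrl.observe())
E
```

```text
pics
top dict_keys(['frame', 'mtx', 'extrinsics']) [[435.85167677   0.         257.49384911]
 [  0.         435.85167677 192.5704993 ]
 [  0.           0.           1.        ]] [[ 0.00978752  0.98446135 -0.17532842  0.35363601]
 [-0.99986846  0.01190283  0.0110173  -0.24441485]
 [ 0.01293301  0.17519752  0.98444836  1.38448824]
 [ 0.          0.          0.          1.        ]]
side dict_keys(['frame', 'mtx', 'extrinsics']) [[352.5871978    0.         244.23976636]
 [  0.         352.5871978  193.19658267]
 [  0.           0.           1.        ]] [[ 0.99148134  0.09542164 -0.0886536   0.49458817]
 [-0.13004017  0.68669701 -0.71521799 -1.00223486]
 [-0.00736912  0.72065382  0.69325592  0.83548995]
 [ 0.          0.          0.          1.        ]]
{'time_s': 0.1, 'qpos': array([ 9.95997210e-01,  2.76533990e-01,  1.50597218e+00, -2.96823342e-05,
        1.36074067e+00, -1.20999923e-01]), 'dq': array([-3.38970544e-04, -1.77523957e-03, -1.50718887e-03,  5.55113036e-05,
        9.48633877e-04,  1.74572966e-03]), 'joint_efforts': array([ 1.93453932e-03, -4.05454123e+01, -2.37782139e+01,  7.03473436e-02,
        2.99470418e-02, -4.93702964e-05]), 'position': array([0.25180559, 0.5163637 , 0.20470368]), 'orientation': array([-2.68331764e-04,  2.24954570e-01,  9.74368902e-01, -7.82487282e-04]), 'ft_force': array([-0.04441453,  0.71976427,  0.5515014 ]), 'ft_torque': array([ 0.00163434,  0.01425055, -0.07984075]), 'finger_force': 0.0, 'width': 0.9990170979322557}
```

View pics/top0.png

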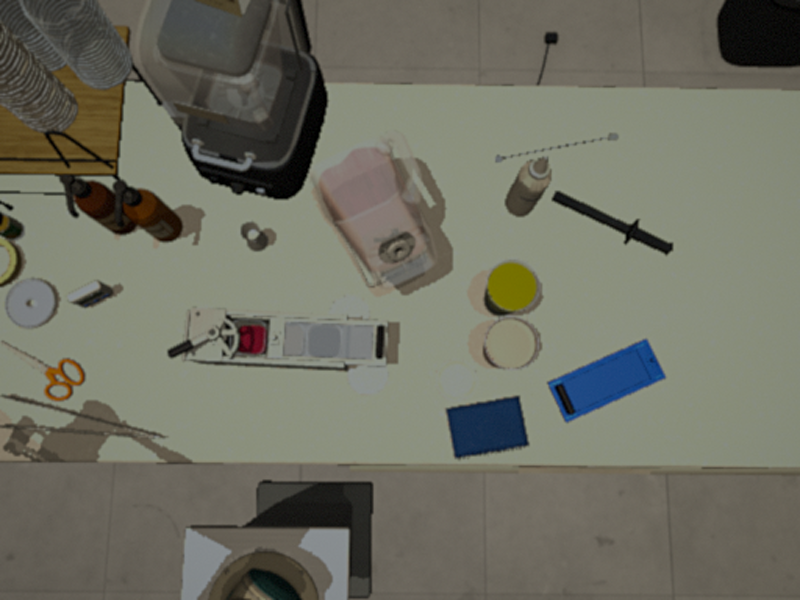

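View pics/side0.png

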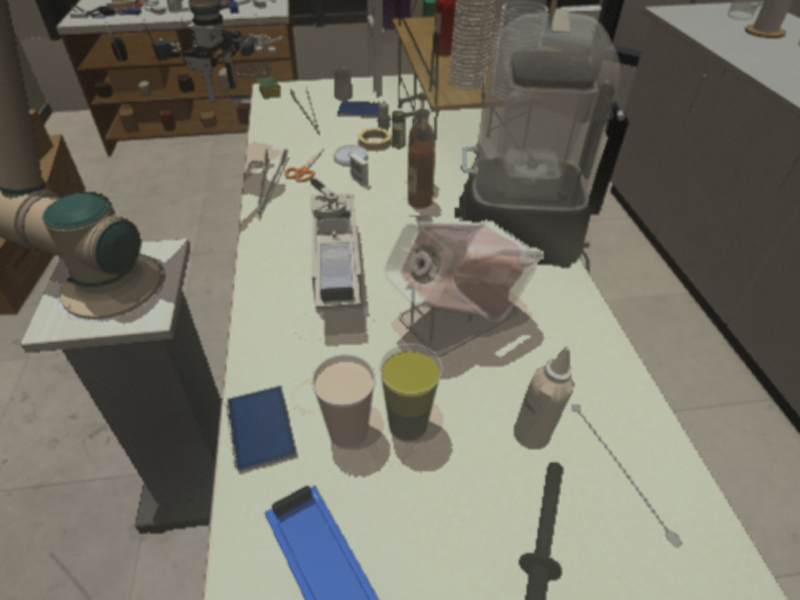

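The top view shows the box at about (185–390, 310–370), with its head block at the left (+y). The hub is near (225,330), the lever grip near (180,350) and the lid pull at (380,342). The cups are at (510,287) and (510,343), and the jigger is at (255,236). Next I'll enlarge the box.

Run:
```python
import cv2,numpy as np
f=np.load("top0.npz")["frame"][:,:,::-1]
c=f[190:245,100:260]; c=cv2.resize(c,None,fx=5,fy=5,interpolation=cv2.INTER_CUBIC)
c=cv2.convertScaleAbs(c,alpha=1.0)
cv2.imwrite("pics/topc.png",c)
```

```text
(no output)
```

View pics/topc.png

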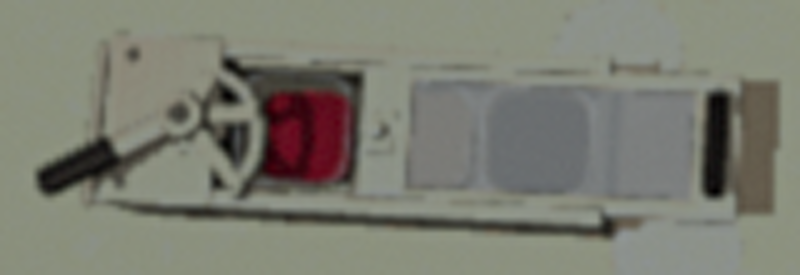

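```bash
cat > h.py <<'E'
import numpy as np
from scipy.spatial.transform import Rotation as R
def ray(n,u,v,z,f=None):
    d=np.load(n+".npz"); K=d["mtx"];E=d["extrinsics"]
    r=E[:3,:3]@np.array([(u-K[0,2])/K[0,0],-(v-K[1,2])/K[1,1],-1]); o=E[:3,3]
    return o+r*(z-o[2])/r[2]
def proj(n,p):
    d=np.load(n+".npz"); K=d["mtx"];E=d["extrinsics"]
    q=E[:3,:3].T@(np.array(p)-E[:3,3]); return K[0,0]*q[0]/-q[2]+K[0,2],K[1,1]*-q[1]/-q[2]+K[1,2]
def plan(pts,s=None):
    """pts: list of (xyz, yaw-quat R or None) -> scaled rows from current pose"""
    from rig import ctrl
    s=ctrl.observe(); p=s["position"]; w,x,y,z=s["orientation"]; Rt=R.from_quat([x,y,z,w])
    for xyz,Rg in pts:
        d=Rt.inv().apply(np.array(xyz)-p)/.8
        rv=np.zeros(3) if Rg is None else (Rt.inv()*Rg).as_rotvec()/(np.pi/2)
        print(np.round(d,4),np.round(rv,4))
def down(yaw): # tool z down; tool y axis at angle yaw in world xy
    y=np.array([np.cos(yaw),np.sin(yaw),0]); z=np.array([0,0,-1.]); x=np.cross(y,z)
    return R.from_matrix(np.c_[x,y,z])
E
python3 - <<'E'
from h import *
from rig import ctrl
P={}
for k,(u,v,z) in dict(hub=(182,113,.134),tip=(42,182,.128),grip0=(40,180,.135),grip1=(112,152,.135),keeper=(382,130,.108),pull=(716,143,.122),cornTL=(108,40,.1),cornBL=(88,203,.1),lidTR=(737,80,.094),lidBR=(733,217,.094)).items():
    P[k]=ray("top0",(u+.5)/5-.5+100,(v+.5)/5-.5+190,z); print(k,P[k].round(4))
ax=P['hub'];yb=P['hub']-P['pull'];print(np.degrees(np.arctan2(yb[1],yb[0])),np.linalg.norm(yb[:2]))
for k in('smoothie',(510,343,.152)),('layer',(511,287,.165)),('jig',(256,238,.078)):
    print(k[0],ray("top0",k[1][0]*.64,k[1][1]*.64,k[1][2]).round(3))
s=ctrl.observe();w,x,y,z=s["orientation"];print(R.from_quat([x,y,z,w]).as_matrix().round(3))
E
```

```text
hub [0.5147 0.091  0.134 ]
tip [0.4746 0.1705 0.128 ]
grip0 [0.475  0.1694 0.135 ]
grip1 [0.4916 0.1295 0.135 ]
keeper [ 0.5093 -0.0198  0.108 ]
pull [ 0.5022 -0.2165  0.122 ]
cornTL [0.5623 0.1466 0.1   ]
cornBL [0.4652 0.152  0.1   ]
lidTR [ 0.5435 -0.2279  0.094 ]
lidBR [ 0.4616 -0.2266  0.094 ]
87.67610782207647 0.3077966597124718
smoothie [ 0.498 -0.455  0.152]
layer [ 0.599 -0.457  0.165]
jig [0.709 0.031 0.078]
[[-0.899  0.438 -0.001]
 [ 0.438  0.899 -0.001]
 [ 0.    -0.002 -1.   ]]
```

Run:
```python
from h import *
r=np.radians
plan([((.513,.163,.205),down(r(0))),((.513,.163,.205),down(r(-63))),((.513,.163,.114),down(r(-63)))])
```

```text
[-0.4871 -0.2539 -0.    ] [-1.000e-03  5.000e-04  7.111e-01]
[-0.4871 -0.2539 -0.    ] [-7.0000e-04  1.1000e-03  1.4111e+00]
[-0.4871 -0.2537  0.1137] [-7.0000e-04  1.1000e-03  1.4111e+00]
```

```bash
python3 -m handwheel '[-0.487,-0.254,0,0,0,0.711,-1,-0.487,-0.254,0,0,0,0.711,-1,-0.487,-0.254,0,0,0,0.711,-1,-0.487,-0.254,0,0,0,0.711,-1,-0.487,-0.254,0,0,0,0.711,-1,-0.487,-0.254,0,0,0,0.711,-1,-0.487,-0.254,0,0,0,0.711,-1,-0.487,-0.254,0,0,0,0.711,-1,-0.487,-0.254,0,0,0,0.711,-1,-0.487,-0.254,0,0,0,0.711,-1,-0.487,-0.254,0,0,0,0.711,-1,-0.487,-0.254,0,0,0,0.711,-1]'
python3 - <<'E'
from h import *
plan([((.513,.163,.205),down(np.radians(-63)))])
E
```

```text
time_s: 1.6
position: [0.5127, 0.1643, 0.2056]
orientation: [0.0, 0.706, 0.708, 0.0]
ft_force: [-1.1, 0.4, -0.5]
width: 0.004
finger_force: 0.0
[-0.0017  0.0004  0.0008] [ 1.000e-04 -2.000e-04  7.012e-01]
```

```bash
python3 -m handwheel '[0,0,0,0,0,0.7,-1,0,0,0,0,0,0.7,-1,0,0,0,0,0,0.7,-1,0,0,0,0,0,0.7,-1,0,0,0,0,0,0.7,-1,0,0,0,0,0,0.7,-1,0,0,0,0,0,0.7,-1,0,0,0,0,0,0.7,-1]'
python3 - <<'E'
from h import *
from rig import ctrl
import cv2
for n in ("wrist","top"):
    c=ctrl.capture(n); np.savez(f"{n}1.npz",**{k:np.array(v) for k,v in c.items()})
    f=c["frame"][:,:,::-1]
    if n=="top": f=f[170:255,80:260]
    cv2.imwrite(f"pics/{n}1.png",cv2.resize(f,(800,600) if n=="wrist" else (720,340),interpolation=cv2.INTER_CUBIC))
plan([((.513,.163,.114),down(np.radians(-63)))])
E
```

```text
time_s: 2.6
position: [0.5131, 0.1636, 0.2055]
orientation: [-0.0, 0.972, 0.235, 0.0]
ft_force: [-0.3, 0.0, 0.2]
width: 0.005
finger_force: 0.0
[-0.0004  0.0006  0.1144] [-0.     -0.0001  0.0012]
```

View pics/wrist1.png

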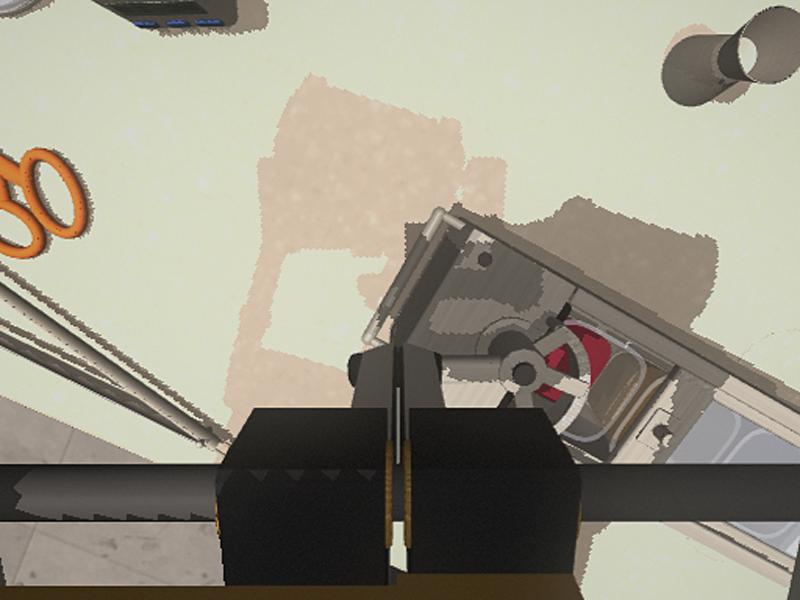

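The wrist view shows the hub at (524,373) and the lever running left along row ~368, behind the fingers. The keeper is at about (660,432). I'll check the geometry from this view, then go down.

```bash
python3 - <<'E'
from h import *
for k,u,v,z in (('hub',524,373,.134),('keeper',661,433,.108),('corner',440,208,.1),('levertip',352,368,.135)): print(k,ray("wrist1",u*.64,v*.64,z).round(4))
E
python3 -m handwheel '[0,0,0.05,0,0,0,-1,0,0,0.08,0,0,0,-1,0,0,0.114,0,0,0,-1,0,0,0.114,0,0,0,-1,0,0,0.114,0,0,0,-1]'
```

```text
hub [0.5149 0.091  0.134 ]
keeper [ 0.5128 -0.0098  0.108 ]
corner [0.5678 0.1653 0.1   ]
levertip [0.4775 0.1707 0.135 ]
time_s: 3.32
position: [0.514, 0.1636, 0.1152]
orientation: [0.0, 0.972, 0.234, 0.001]
ft_force: [-0.2, -0.3, -0.0]
width: 0.006
finger_force: 0.0
```

```bash
cat >> h.py <<'E'
HUB=np.array([.5148,.091])
def arc(th,sgn,off=.017,z=.115,r=.065):
    """sgn +1: pushing CCW (finger on clockwise side)"""
    a=np.radians(th);u=np.array([np.cos(a),np.sin(a)]);t=np.array([-u[1],u[0]])
    return (*(HUB+r*u-sgn*off*t),z),down(a-np.pi)
E
python3 - <<'E'
from h import *
plan([arc(t,1) for t in (117,124,131,138,145,152,159,166,173,180,187,191)])
E
```

```text
[-0.019   0.      0.0002] [ 0.0002 -0.0009  0.0004]
[-0.029  -0.002   0.0002] [ 0.0003 -0.0009 -0.0774]
[-0.0393 -0.0027  0.0002] [ 0.0004 -0.0009 -0.1552]
[-0.0495 -0.0022  0.0001] [ 0.0004 -0.0009 -0.2329]
[-0.0596 -0.0005  0.0001] [ 0.0005 -0.0009 -0.3107]
[-0.0694  0.0025  0.0001] [ 0.0005 -0.0008 -0.3885]
[-0.0788  0.0066  0.0001] [ 0.0006 -0.0008 -0.4663]
[-0.0876  0.0119  0.0001] [ 0.0006 -0.0008 -0.5441]
[-0.0957  0.0182  0.0001] [ 0.0007 -0.0007 -0.6218]
[-1.03e-01  2.54e-02  1.00e-04] [ 0.0007 -0.0007 -0.6996]
[-1.093e-01  3.350e-02  1.000e-04] [ 8.000e-04 -7.000e-04 -7.774e-01]
[-1.125e-01  3.840e-02  1.000e-04] [ 8.000e-04 -7.000e-04 -8.218e-01]
```

```bash
python3 -m handwheel '[-0.010,0,0,0,0,0,-1,-0.019,0,0,0,0,0,-1,-0.029,-0.002,0,0,0,-0.077,-1,-0.039,-0.003,0,0,0,-0.155,-1,-0.0495,-0.002,0,0,0,-0.233,-1,-0.0595,-0.0005,0,0,0,-0.311,-1,-0.0695,0.0025,0,0,0,-0.388,-1,-0.079,0.0065,0,0,0,-0.466,-1]'
python3 - <<'E'
from h import *
plan([arc(t,1) for t in (166,173,180,184,188,191,194,196)])
E
```

```text
time_s: 4.32
position: [0.4603, 0.1303, 0.1153]
orientation: [0.001, 0.823, 0.568, 0.002]
ft_force: [2.4, 1.7, -0.5]
width: 0.007
finger_force: 0.9
[-0.0102 -0.0021  0.0003] [ 0.0023 -0.0016 -0.0758]
[-0.0204 -0.0029  0.0003] [ 0.0024 -0.0014 -0.1536]
[-0.0307 -0.0024  0.0003] [ 0.0025 -0.0013 -0.2314]
[-0.0365 -0.0016  0.0003] [ 0.0026 -0.0012 -0.2758]
[-0.0422 -0.0003  0.0002] [ 0.0026 -0.0011 -0.3202]
[-0.0465  0.0008  0.0002] [ 0.0027 -0.001  -0.3536]
[-0.0506  0.0023  0.0002] [ 0.0027 -0.001  -0.3869]
[-0.0534  0.0033  0.0002] [ 0.0027 -0.0009 -0.4091]
```

Contact is about 2–3 N against the lever, as expected for free turning. I'll keep turning it towards the stop.

```bash
python3 -m handwheel '[-0.010,-0.002,0,0,0,-0.076,-1,-0.0205,-0.003,0,0,0,-0.154,-1,-0.0305,-0.0025,0,0,0,-0.231,-1,-0.0365,-0.0015,0,0,0,-0.276,-1,-0.042,0,0,0,0,-0.32,-1,-0.0465,0.001,0,0,0,-0.354,-1,-0.0465,0.001,0,0,0,-0.354,-1]'
python3 - <<'E'
from h import *
plan([arc(t,1) for t in (191,193,195,197)])
E
```

```text
time_s: 5.2
position: [0.4466, 0.095, 0.1149]
orientation: [0.0, 0.638, 0.77, 0.001]
ft_force: [-0.1, 0.7, 1.6]
width: 0.005
finger_force: 0.2
[ 0.0001  0.0015 -0.0001] [ 0.0009 -0.0001 -0.0028]
[-0.0028  0.0008 -0.0001] [ 0.0009 -0.0001 -0.025 ]
[-0.0056  0.0002 -0.0001] [ 0.0009 -0.     -0.0472]
[-0.0085 -0.0002 -0.0001] [ 0.0009 -0.     -0.0695]
```

```bash
python3 -m handwheel '[-0.003,0.001,0,0,0,-0.025,-1,-0.006,0,0,0,0,-0.047,-1,-0.006,0,0,0,0,-0.047,-1]';python3 -m handwheel '[-0.003,0,0,0,0,-0.022,-1,-0.003,0,0,0,0,-0.022,-1]'
```

```text
time_s: 5.58
position: [0.4469, 0.0909, 0.1145]
orientation: [-0.001, 0.609, 0.793, 0.0]
ft_force: [-1.1, 2.9, 0.9]
width: 0.005
finger_force: 1.4
time_s: 5.82
position: [0.4467, 0.0903, 0.1145]
orientation: [-0.002, 0.596, 0.803, 0.001]
ft_force: [-3.0, 7.3, 2.8]
width: 0.003
finger_force: 3.9
```

Run:
```python
from h import *
y=down(np.radians(-2.5))
plan([((.445,.115,.115),None),((.445,.115,.2),None),((.501,-.26,.2),y),((.501,-.26,.106),y)])
```

```text
[ 0.0301  0.0069 -0.0004] [0. 0. 0.]
[ 0.0307  0.0068 -0.1067] [0. 0. 0.]
[-0.4382 -0.0623 -0.109 ] [-0.001  -0.0031  0.2154]
[-0.4388 -0.0623  0.0085] [-0.001  -0.0031  0.2154]
```

```bash
python3 -m handwheel '[0.03,0.007,0,0,0,0,-1,0.03,0.007,-0.06,0,0,0,-1,0.03,0.007,-0.107,0,0,0,-1,-0.438,-0.062,-0.107,0,0,0.215,-1,-0.438,-0.062,-0.107,0,0,0.215,-1,-0.438,-0.062,-0.107,0,0,0.215,-1,-0.438,-0.062,-0.107,0,0,0.215,-1,-0.438,-0.062,-0.107,0,0,0.215,-1,-0.438,-0.062,-0.107,0,0,0.215,-1,-0.438,-0.062,-0.107,0,0,0.215,-1,-0.438,-0.062,-0.107,0,0,0.215,-1]'
python3 - <<'E'
from h import *
from rig import ctrl
import cv2
c=ctrl.capture("top"); np.savez("top2.npz",**{k:np.array(v) for k,v in c.items()})
cv2.imwrite("pics/top2.png",cv2.resize(c["frame"][190:250,100:260,::-1],None,fx=5,fy=5,interpolation=cv2.INTER_CUBIC))
y=down(np.radians(-2.5))
plan([((.501,-.26,.106),y)])
E
```

```text
time_s: 7.2
position: [0.5027, -0.2613, 0.1994]
orientation: [-0.001, 0.722, 0.692, -0.0]
ft_force: [-0.1, 0.9, 0.0]
width: 0.002
finger_force: 0.0
[ 0.0004 -0.002   0.117 ] [-0.0007 -0.0007  0.0018]
```

View pics/top2.png

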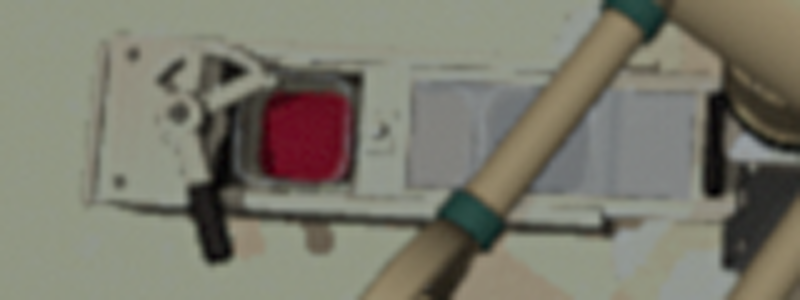

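The catch is open: the grip is now at (210,230) and the lever points at about 194° in world axes. The lid hasn't moved. Next I'll go down behind the pull and push.

```bash
python3 -m handwheel '[0,-0.002,0.06,0,0,0,-1,0,-0.002,0.117,0,0,0,-1,0,-0.002,0.117,0,0,0,-1,0.02,-0.002,0.117,0,0,0,-1,0.035,-0.002,0.117,0,0,0,-1,0.045,-0.002,0.117,0,0,0,-1]'; python3 -m handwheel '[0.015,0,0,0,0,0,-1,0.03,0,0,0,0,0,-1,0.04,0,0,0,0,0,-1,0.05,0,0,0,0,0,-1]'
```

```text
time_s: 8.0
position: [0.5046, -0.2264, 0.1085]
orientation: [0.003, 0.721, 0.693, -0.0]
ft_force: [-0.4, -5.0, 3.1]
width: 0.005
finger_force: 2.4
time_s: 8.5
position: [0.5066, -0.1879, 0.1085]
orientation: [0.004, 0.721, 0.693, -0.0]
ft_force: [-0.2, -7.1, 5.7]
width: 0.007
finger_force: 3.2
```

```bash
python3 -m handwheel '[0.006,0,-0.003,0,0,0,-1,0.012,0,-0.003,0,0,0,-1,0.018,0,-0.003,0,0,0,-1,0.02,0,-0.003,0,0,0,-1]';  python3 - <<'E'
from h import *
from rig import ctrl
import cv2
c=ctrl.capture("top"); np.savez("top3.npz",**{k:np.array(v) for k,v in c.items()})
cv2.imwrite("pics/top3.png",cv2.resize(c["frame"][190:250,100:260,::-1],None,fx=5,fy=5,interpolation=cv2.INTER_CUBIC))
E
```

```text
time_s: 9.0
position: [0.5062, -0.1706, 0.1095]
orientation: [0.002, 0.721, 0.693, -0.0]
ft_force: [0.1, -5.8, 3.9]
width: 0.002
finger_force: 2.8
```

View pics/top3.png

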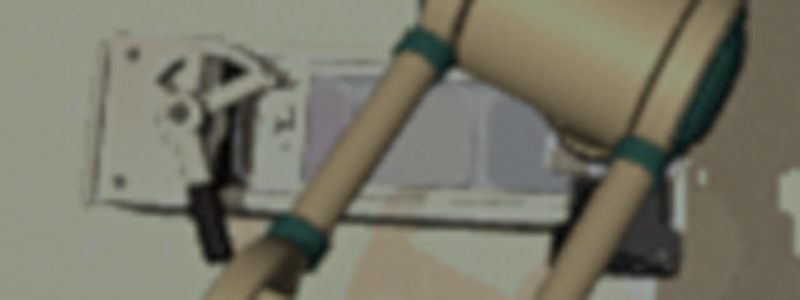

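The keeper is at (284,122), roughly 50 mm from the axis. The seal should be 12–19 mm further on, so I'll take short steps.

```bash
python3 -m handwheel '[0.005,0,0,0,0,0,-1,0.009,0,0,0,0,0,-1,0.009,0,0,0,0,0,-1]';  for i in 1 2 3; do :; done; python3 -m handwheel '[0.0025,0,0,0,0,0,-1,0.0025,0,0,0,0,0,-1]'; python3 -m handwheel '[0.0025,0,0,0,0,0,-1,0.0025,0,0,0,0,0,-1]'
```

```text
time_s: 9.43
position: [0.5065, -0.1631, 0.1094]
orientation: [0.001, 0.721, 0.693, -0.0]
ft_force: [0.8, -5.1, 5.0]
width: 0.004
finger_force: 2.5
time_s: 9.68
position: [0.5065, -0.1614, 0.1093]
orientation: [0.001, 0.721, 0.693, -0.0]
ft_force: [0.4, -5.1, 4.5]
width: 0.004
finger_force: 2.7
time_s: 9.93
position: [0.5066, -0.1594, 0.1094]
orientation: [0.001, 0.721, 0.693, -0.0]
ft_force: [-0.9, -6.5, 4.2]
width: 0.002
finger_force: 2.8
```

```bash
for i in 1; do python3 -m handwheel '[0.0025,0,0,0,0,0,-1,0.0025,0,0,0,0,0,-1]'; done;  python3 -m handwheel '[0.0025,0,0,0,0,0,-1,0.0025,0,0,0,0,0,-1]'
```

```text
time_s: 10.18
position: [0.5067, -0.1574, 0.1093]
orientation: [0.001, 0.721, 0.693, -0.0]
ft_force: [-0.1, -6.3, 5.3]
width: 0.0
finger_force: 2.8
time_s: 10.42
position: [0.5068, -0.1571, 0.1094]
orientation: [0.003, 0.721, 0.693, -0.001]
ft_force: [-0.9, -9.0, 4.7]
width: 0.008
finger_force: 4.6
```

```bash
python3 -m handwheel '[0.002,0,0,0,0,0,-1,0.002,0,0,0,0,0,-1]'
python3 - <<'E'
from h import *
from rig import ctrl
import cv2
c=ctrl.capture("top"); np.savez("top4.npz",**{k:np.array(v) for k,v in c.items()})
cv2.imwrite("pics/top4.png",cv2.resize(c["frame"][195:245,115:175,::-1],None,fx=12,fy=12,interpolation=cv2.INTER_CUBIC))
plan([((.507,-.20,.109),None),((.507,-.20,.2),None),((.43,.04,.2),down(np.radians(14))),((.43,.04,.115),down(np.radians(14)))])
E
```

```text
time_s: 10.68
position: [0.5069, -0.1569, 0.1094]
orientation: [0.003, 0.721, 0.693, -0.002]
ft_force: [-0.5, -12.4, 3.3]
width: 0.005
finger_force: 6.2
[-0.0538  0.0022  0.0009] [0. 0. 0.]
[-0.0547  0.0024 -0.1128] [0. 0. 0.]
[ 0.2413 -0.1055 -0.1153] [ 0.0006  0.0051 -0.1805]
[ 0.2421 -0.1057 -0.0091] [ 0.0006  0.0051 -0.1805]
```

View pics/top4.png

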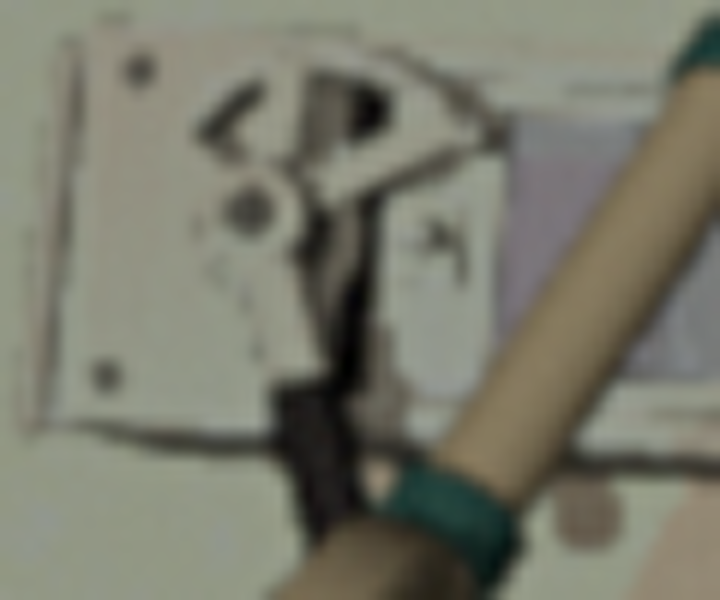

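Run:
```python
from h import *
g=lambda u,v,z: ray("top4",(u+.5)/12-.5+115,(v+.5)/12-.5+195,z).round(4)
print(g(250,212,.134))
for u,v,z in((432,245,.108),(420,240,.108),(460,265,.094),(385,300,.094),(495,300,.094),(318,300,.1),(375,250,.1)): print(u,v,g(u,v,z), np.linalg.norm(g(u,v,z)[:2]-HUB))
```

```text
[0.5146 0.0928 0.134 ]
432 245 [0.5104 0.0549 0.108 ] 0.03636715551153266
420 240 [0.5116 0.0579 0.108 ] 0.03325432302723963
460 265 [0.5072 0.0511 0.094 ] 0.04061736082022071
385 300 [0.4983 0.0691 0.094 ] 0.027420065645435653
495 300 [0.4986 0.042  0.094 ] 0.05160852642732595
318 300 [0.4974 0.084  0.1   ] 0.018755265927200306
375 250 [0.5099 0.0708 0.1   ] 0.020785812469085733
```

The keeper is about 36 mm from the axis and the lid is firm on the seal. Now I'll back off and go to the other side of the lever.

```bash
python3 -m handwheel '[-0.05,0.002,0,0,0,0,-1,-0.055,0.002,-0.06,0,0,0,-1,-0.055,0.002,-0.113,0,0,0,-1,-0.055,0.002,-0.113,0,0,0,-1]'
python3 - <<'E'
from h import *
p,R1=arc(195,-1,off=.037)
plan([((p[0],p[1],.2),R1),(p,R1)])
E
```

```text
time_s: 11.22
position: [0.5073, -0.1962, 0.2015]
orientation: [0.001, 0.721, 0.692, 0.002]
ft_force: [0.2, 0.2, -0.6]
width: 0.003
finger_force: 0.0
[ 0.2907 -0.0692  0.0018] [ 0.003  -0.     -0.1928]
[ 0.2906 -0.0697  0.1081] [ 0.003  -0.     -0.1928]
```

```bash
python3 -m handwheel '[0.291,-0.0695,0,0.003,0,-0.193,-1,0.291,-0.0695,0,0.003,0,-0.193,-1,0.291,-0.0695,0,0.003,0,-0.193,-1,0.291,-0.0695,0,0.003,0,-0.193,-1,0.291,-0.0695,0,0.003,0,-0.193,-1,0.291,-0.0695,0.06,0.003,0,-0.193,-1,0.291,-0.0695,0.108,0.003,0,-0.193,-1,0.291,-0.0695,0.108,0.003,0,-0.193,-1,0.291,-0.0695,0.108,0.003,0,-0.193,-1]'
python3 - <<'E'
from h import *
plan([arc(t,-1,off=o) for t,o in ((195,.018),(190,.017),(183,.017),(176,.017),(169,.017),(162,.017),(157,.017),(155,.017))])
E
```

```text
time_s: 12.35
position: [0.4604, 0.0377, 0.1131]
orientation: [-0.002, 0.609, 0.793, -0.001]
ft_force: [-0.4, -0.2, 0.7]
width: 0.003
finger_force: 0.0
[ 0.0243  0.0017 -0.0023] [-0.0028 -0.0006 -0.0002]
[ 0.0327  0.0002 -0.0023] [-0.0028 -0.0005  0.0554]
[ 0.0429 -0.0009 -0.0023] [-0.0028 -0.0003  0.1331]
[ 0.0532 -0.0008 -0.0023] [-2.900e-03 -2.000e-04  2.109e-01]
[ 0.0633  0.0006 -0.0023] [-0.0029  0.      0.2887]
[ 0.0732  0.0032 -0.0023] [-2.900e-03  2.000e-04  3.665e-01]
[ 0.0801  0.0058 -0.0023] [-2.90e-03  3.00e-04  4.22e-01]
[ 0.0827  0.0071 -0.0023] [-2.900e-03  4.000e-04  4.443e-01]
```

```bash
python3 -m handwheel '[0.012,0.002,-0.002,-0.003,0,0,-1,0.024,0.002,-0.002,-0.003,0,0,-1,0.033,0,-0.002,-0.003,0,0.055,-1,0.043,-0.001,-0.002,-0.003,0,0.133,-1,0.053,-0.001,-0.002,-0.003,0,0.211,-1,0.063,0.0005,-0.002,-0.003,0,0.289,-1,0.073,0.003,-0.002,-0.003,0,0.366,-1,0.080,0.006,-0.002,-0.003,0,0.422,-1,0.080,0.006,-0.002,-0.003,0,0.422,-1]'
python3 - <<'E'
from h import *
plan([arc(t,-1) for t in (157,154,151,148,145,142,139)])
E
```

```text
time_s: 13.48
position: [0.448, 0.102, 0.115]
orientation: [0.001, 0.833, 0.553, 0.0]
ft_force: [-0.7, -0.2, -0.4]
width: 0.005
finger_force: 0.0
[-0.0013  0.001   0.    ] [ 0.0009 -0.0001  0.0021]
[ 0.003 -0.     0.   ] [ 0.0009 -0.0001  0.0354]
[ 0.0074 -0.0008  0.    ] [ 0.0009 -0.0001  0.0688]
[ 0.0117 -0.0013  0.    ] [ 0.0009 -0.0002  0.1021]
[ 0.0161 -0.0016  0.    ] [ 0.0009 -0.0002  0.1354]
[ 0.0205 -0.0017  0.    ] [ 0.0009 -0.0002  0.1688]
[ 0.0249 -0.0016  0.    ] [ 9.000e-04 -2.000e-04  2.021e-01]
```

```bash
python3 -m handwheel '[0.003,0,0,0,0,0.035,-1,0.0074,-0.001,0,0,0,0.069,-1,0.0117,-0.001,0,0,0,0.102,-1]' ; python3 -m handwheel '[0.0044,0,0,0,0,0.033,-1,0.0044,0,0,0,0,0.033,-1]'
python3 - <<'E'
from h import *
plan([arc(t,-1) for t in (145,143,141,139,137,135,133,131,129)])
E
```

```text
time_s: 13.85
position: [0.4498, 0.1102, 0.1145]
orientation: [0.0, 0.875, 0.484, -0.001]
ft_force: [-1.2, -1.4, 0.9]
width: 0.006
finger_force: 0.7
time_s: 14.1
position: [0.4522, 0.1133, 0.1144]
orientation: [0.0, 0.887, 0.462, -0.0]
ft_force: [-0.7, -0.5, -0.8]
width: 0.005
finger_force: 0.3
[ 0.0008 -0.0011 -0.0008] [-0.      0.0005  0.0004]
[ 0.0037 -0.0018 -0.0008] [-0.      0.0005  0.0226]
[ 0.0065 -0.0024 -0.0008] [-0.      0.0005  0.0448]
[ 0.0094 -0.0029 -0.0008] [-0.      0.0005  0.0671]
[ 0.0123 -0.0033 -0.0008] [-0.      0.0005  0.0893]
[ 0.0152 -0.0036 -0.0008] [0.     0.0005 0.1115]
[ 0.0182 -0.0038 -0.0008] [0.     0.0005 0.1337]
[ 0.0211 -0.0038 -0.0008] [0.     0.0005 0.1559]
[ 0.024  -0.0038 -0.0008] [0.     0.0005 0.1782]
```

```bash
python3 -m handwheel '[0.003,-0.001,0,0,0,0.022,-1,0.006,-0.002,0,0,0,0.044,-1]' ; python3 -m handwheel '[0.003,-0.0005,0,0,0,0.022,-1,0.006,-0.001,0,0,0,0.044,-1]'
python3 - <<'E'
from h import *
plan([arc(t,-1) for t in (137,135,133,131,129,127)])
E
```

```text
time_s: 14.35
position: [0.4539, 0.1177, 0.1144]
orientation: [0.001, 0.903, 0.431, -0.0]
ft_force: [-0.2, -1.2, -1.2]
width: 0.003
finger_force: 0.6
time_s: 14.6
position: [0.4559, 0.1221, 0.1144]
orientation: [0.0, 0.917, 0.399, -0.001]
ft_force: [-1.0, 0.2, -0.1]
width: 0.002
finger_force: 0.7
[ 0.0005 -0.0009 -0.0008] [0.     0.0008 0.0004]
[ 0.0034 -0.0016 -0.0008] [0.     0.0008 0.0226]
[ 0.0063 -0.0022 -0.0008] [0.     0.0008 0.0449]
[ 0.0091 -0.0027 -0.0008] [0.0001 0.0008 0.0671]
[ 0.0121 -0.0031 -0.0008] [0.0001 0.0008 0.0893]
[ 0.015  -0.0034 -0.0008] [1.000e-04 8.000e-04 1.115e-01]
```

```bash
python3 -m handwheel '[0.0035,-0.0015,0,0,0,0.022,-1,0.0063,-0.002,0,0,0,0.044,-1]' ; python3 -m handwheel '[0.003,-0.0005,0,0,0,0.022,-1,0.006,-0.001,0,0,0,0.044,-1]';  python3 - <<'E'
from h import *
plan([arc(t,-1) for t in (129,127,125,123,121)])
E
```

```text
time_s: 14.85
position: [0.4585, 0.1266, 0.1144]
orientation: [0.001, 0.93, 0.367, -0.0]
ft_force: [-0.2, -2.0, 0.1]
width: 0.004
finger_force: 0.8
time_s: 15.1
position: [0.4611, 0.1306, 0.1144]
orientation: [0.0, 0.942, 0.335, -0.001]
ft_force: [-0.8, -0.6, 0.1]
width: 0.004
finger_force: 0.9
[-0.0002 -0.0006 -0.0008] [0.0002 0.001  0.0013]
[ 0.0027 -0.0013 -0.0008] [0.0002 0.001  0.0235]
[ 0.0055 -0.0018 -0.0008] [0.0002 0.001  0.0457]
[ 0.0084 -0.0023 -0.0008] [0.0002 0.001  0.068 ]
[ 0.0113 -0.0027 -0.0008] [0.0003 0.001  0.0902]
```

```bash
python3 -m handwheel '[0.0027,-0.001,0,0,0,0.022,-1,0.0055,-0.002,0,0,0,0.044,-1]' ; python3 -m handwheel '[0.003,-0.0005,0,0,0,0.022,-1,0.006,-0.001,0,0,0,0.044,-1]';  python3 - <<'E'
from h import *
plan([arc(t,-1) for t in (121,119,117,115,113)])
E
```

```text
time_s: 15.35
position: [0.4639, 0.1343, 0.1144]
orientation: [0.001, 0.953, 0.302, -0.0]
ft_force: [-0.7, -2.5, -0.3]
width: 0.007
finger_force: 0.7
time_s: 15.6
position: [0.467, 0.1377, 0.1144]
orientation: [0.001, 0.963, 0.269, -0.001]
ft_force: [-2.1, -2.1, 2.2]
width: 0.005
finger_force: 1.6
[-0.0001 -0.0004 -0.0008] [0.0006 0.0011 0.0022]
[ 0.0028 -0.0011 -0.0008] [0.0006 0.0011 0.0245]
[ 0.0057 -0.0017 -0.0008] [0.0006 0.0011 0.0467]
[ 0.0086 -0.0021 -0.0008] [0.0006 0.0011 0.0689]
[ 0.0115 -0.0025 -0.0008] [0.0007 0.0011 0.0911]
```

```bash
python3 -m handwheel '[0.0028,-0.001,0,0,0,0.022,-1,0.0028,-0.001,0,0,0,0.022,-1]' ; python3 -m handwheel '[0.0028,-0.0005,0,0,0,0.022,-1,0.0028,-0.0005,0,0,0,0.022,-1]'
```

```text
time_s: 15.85
position: [0.4683, 0.1391, 0.1143]
orientation: [0.001, 0.968, 0.253, -0.001]
ft_force: [-1.9, -4.0, 1.9]
width: 0.002
finger_force: 1.9
time_s: 16.1
position: [0.4699, 0.1407, 0.1143]
orientation: [0.001, 0.972, 0.235, -0.001]
ft_force: [-3.7, -3.9, 2.8]
width: 0.005
finger_force: 2.3
```

```bash
python3 - <<'E'
from h import *
plan([arc(t,-1) for t in (117,115,113,111)])
E
python3 -m handwheel '[0.0028,-0.0005,0,0,0,0.022,-1,0.0028,-0.0005,0,0,0,0.022,-1]' ; python3 -m handwheel '[0.0028,-0.0005,0,0,0,0.022,-1,0.0028,-0.0005,0,0,0,0.022,-1]'
```

```text
[ 0.0005 -0.0004 -0.0008] [0.0007 0.0016 0.0024]
[ 0.0034 -0.0011 -0.0008] [0.0008 0.0016 0.0246]
[ 0.0062 -0.0017 -0.0009] [0.0008 0.0016 0.0469]
[ 0.0091 -0.0021 -0.0009] [0.0008 0.0016 0.0691]
time_s: 16.35
position: [0.4713, 0.1421, 0.1143]
orientation: [0.001, 0.976, 0.219, -0.002]
ft_force: [-4.3, -4.0, 3.9]
width: 0.008
finger_force: 2.7
time_s: 16.6
position: [0.4722, 0.1431, 0.1142]
orientation: [0.001, 0.979, 0.202, -0.003]
ft_force: [-4.8, -4.4, 5.3]
width: 0.003
finger_force: 3.5
```

```bash
python3 -m handwheel '[0.0028,-0.0005,0,0,0,0.018,-1,0.0028,-0.0005,0,0,0,0.018,-1]' ; python3 -m handwheel '[0.002,-0.0003,0,0,0,0.012,-1,0.002,-0.0003,0,0,0,0.012,-1]'
```

```text
time_s: 16.85
position: [0.4728, 0.1437, 0.1142]
orientation: [0.001, 0.982, 0.188, -0.004]
ft_force: [-8.0, -6.3, 6.4]
width: 0.002
finger_force: 4.7
time_s: 17.1
position: [0.4729, 0.1441, 0.1141]
orientation: [0.002, 0.984, 0.179, -0.005]
ft_force: [-9.7, -7.7, 8.8]
width: 0.005
finger_force: 6.0
```

Push at the lever end is about 12 N, which is within the snug range and short of 16 N. I'll back away and lift clear.

```bash
python3 -m handwheel '[-0.015,0,0,0,0,0,-1,-0.04,0,0,0,0,0,-1,-0.04,0,-0.06,0,0,0,-1,-0.04,0,-0.12,0,0,0,-1,-0.1,0,-0.12,0,0,0,-1,-0.15,0,-0.12,0,0,0,-1,-0.15,0,-0.12,0,0,0,-1]'
python3 - <<'E'
from h import *
from rig import ctrl
import cv2
c=ctrl.capture("top"); np.savez("top5.npz",**{k:np.array(v) for k,v in c.items()})
cv2.imwrite("pics/top5.png",cv2.resize(c["frame"][185:245,100:260,::-1],None,fx=5,fy=5,interpolation=cv2.INTER_CUBIC))
E
```

```text
time_s: 17.98
position: [0.3638, 0.1044, 0.2106]
orientation: [-0.0, 0.984, 0.178, 0.001]
ft_force: [0.5, 0.7, 0.0]
width: 0.01
finger_force: 0.0
```

View pics/top5.png

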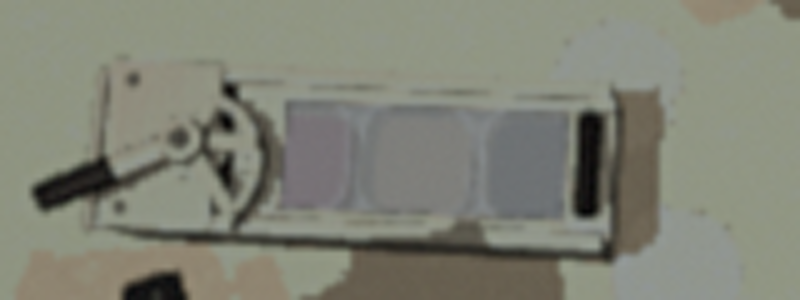

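The lid is closed, with its pull at (590,163). The jaw has swept round the keeper, the lever points at about 112°, and the robot is clear.

```bash
python3 -c "
from rig import ctrl
print(ctrl.finish_job())"
```

```text
the job is handed in; nothing more can be done
None
```

I opened the catch, slid the lid onto the seal and turned the lever back about 1.46 rad until it took roughly 12 N (snug is 8 to 14 N); the robot is clear, I touched neither drinks nor jigger, and the job is handed in, though no verdict came back and I couldn't measure the jaw's pull directly.

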